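# Release the tab-lock knob and open the filter drawer

## Robot

A 6-joint arm with a two-finger parallel gripper is mounted at the origin on the work surface. World frame = base frame: x ahead of the robot, y to its left, z up, the work surface at z = 0. Lengths are in m, angles in degrees, forces in N, time in s.
With the tool pointing down it reaches from about 0.25 to 0.725 m from the base axis. Payload 9.7 kg.
Tool frame: the origin (TCP) lies between the finger pads; the fingertips stand 11 mm ahead of it and the grasp point (between the pads) lies 8 mm behind it; z points along the fingers, x is the direction in which the jaws open and shut, and the axes are right-handed (so a half turn about z gives the same grasp; the last joint's range is limited). The gripper opens to 85 mm and grips with 20 to 120 N. Pads are 22 mm wide; open, the fingers measure 114 mm over their backs; the gripper's body (76 mm by 85 mm) begins 54 mm behind the grasp point. The pads swing forward as they close: fully open they stand 13 mm farther back than shut.
Start: joints at [66.578, 4.979, 10.078, 95.1, 0, 90], TCP at [0.219, 0.505, 0.214] pointing down, gripper open.
Joint ranges: [-179.16, 179.16], [-48.56, 103.87], [-65.8, 70.77], [-126.05, 130.52], [-82.76, 87.17], [-180, 180]. Speed limits (degrees/s): [127.2, 127.2, 147.25, 180, 180, 180].

## Interface

Orientations are given as [roll, pitch, yaw] about the fixed x, y, z axes, in that order (R = Rz(yaw) Ry(pitch) Rx(roll)).
In Python, from workcell import get_obs, camera, job_done, spotter gives the robot as it stands.
- The arm moves only by the tool play_rows, never from a script. Its argument "rows" is a list of rows, each a list of 3 entries, a list of its own where there are three numbers: the closure, from 0 (fully open) to 1 (shut), then the shift along the tool's x, y, z in cm, then the turn, a rotation vector about the tool's x, y, z in degrees. In form: [[claw, [x, y, z], [wx, wy, wz]], ...]. A call has 1 to 12 rows; each row shifts and turns the pose as measured when the row begins, along the tool's axes as they then stand; what a row does not reach is not made up. A row lasts 1/10 s, in which the tool goes at most 50 mm and 8.59 degrees, less where a joint would pass 70% of its speed; a pose out of reach is approached as far as the arm can. A call is refused whole if a number of a shift passes 5 or a number of a turn 8.59, either way. A call with a gripper value outside its range is refused whole. The fingers move at their own pace and stop on an object; "newtons" is the grip in N (left out, the last holds). Time passes only in rows, so rows that do not move let the fingers close. It gives the time, the measured TCP pose, the force and the opening at its end, in the units of the state.
- get_obs(): the state, without advancing time (a new reading comes with each control period).
- camera(name): name is "side" or "top" or "wrist"; returns a dict with "img" (384x512x3 uint8, red, green, blue), "intrinsics" (3x3 intrinsics, pixels), "k1" (the pictures are not rectified: a ray, as slopes to the right and down, at radius r is drawn at 1 + k1 r^2 times it, then the intrinsics apply), "xyz" and "orientation" of the camera in the world. Camera axes: x right, y down, z forward; pixel columns grow to the right and rows downward; lengths in m; the calibration is good to about 2 mm. A picture is of the moment at which its call begins. There is no depth.
- job_done(): hands the job in, once; it reports no verdict.
Trained networks look in a picture, given as the dict that the camera call returned (one of the last four; its "shot" number tells which), for a name from the list of things; names that differ only in an ending like _2 or _b are one class to them, and where a whole thing is asked for, a point or a joint stands for the part that bears it (a point fixed in the world has none). Each returns a list of dicts, best first, with "confidence" (0 to 1); they miss things now and then, are a little off and sometimes report something else, mostly with a low value. They report only what shows in the picture. A call takes as long as a camera call.
- spotter.spot_in(picture, thing): "point" ([x, y, z] in m, in world coordinates, good to about 4 mm: the middle of the surface that is visible of it).
- spotter.trace(picture, thing): "pixels" (384x512 bool, what is visible of it).
The state is a dict: "time": time; "q": joint angles; "qd": joint speeds; "joint_efforts": joint torques, N m; "ee_pos": TCP position; "tcp_rot": TCP orientation; "wrist_force": force on the tool from outside, world axes, zero at the start; "torque": the same for the moment, N m; "opening": finger opening in m.
Only numpy, scipy, OpenCV 4.12 (cv2) and the standard library are available. Lean on these libraries where they do the work, as an engineer would, in place of code of your own. Each camera call takes 0.05 s, during which the arm holds its last target.

## Task

The drawer of the grey instrument box on the desk is held by the knob on the box's lid. Squeeze both side tabs of the knob in together, gently, and keep them in while you turn the knob clockwise until you feel its stop, without forcing it; let go there so that the tabs spring out and the knob stays latched. Then pull the drawer fully out by the black fin on its front and let go, leaving the other things on the desk where they are.

Things in the scene. Friction and masses are not known exactly. Their poses are not given: they have to be found in the camera images.
- unit: Fixed grey steel box, 200 x 200 mm, its lid 85 mm over the desk; drawer in its front (-x) side. Origin on the desk under the knob's axis, 70 mm behind the front and 130 mm before the back; z up. On the lid, under the knob, a bright round plate, 84 mm diameter, 4 mm thick.
- knob_grip (a point): On the knob's axis at mid height of its tabs, 115 mm over the desk; turns with the knob. Grey plastic knob: skirt 72 mm diameter, top 9 mm above the lid; fixed bar along x, 60 x 20 mm, top 46 mm above the lid; beside the bar two tabs whose flat outer faces look to +y and -y, 26 mm from the axis (52 mm across when out), 26 mm wide, from 14 to 46 mm above the lid.
- knob (a joint): Turn of the knob, rad: 0 locked shut, grows clockwise from above. A spring (0.1 N m, friction 0.02) turns it back. With both tabs in it turns up to a stop between 0.75 and 1.35, hidden and different every time: feel it. Let out within 0.05 rad of the stop, the tabs catch and it stays latched, up to 0.12 back (above 0.6). Let out earlier it springs back or hangs, tabs half in. The drawer is freed above 0.6.
- tab_l (a joint): How far the tab on the +y side of the knob's frame is squeezed in, m; 0 out, 0.006 fully in. Spring: 6.6 N at 0, 13.2 N fully in. Its tooth is free from 0.004 on. The tabs must go in about equally: a grasp off centre by more than 1 mm along y leaves one tab too little in. A tab breaks above 35 N.
- tab_r (a joint): The same for the tab on the -y side of the knob's frame.
- ring (a joint): How far the sprung overload ring inside the box, which carries the knob's lock and stop, is forced round, rad; clockwise positive, 0 at rest; 4 N m/rad. Pushing the knob against its lock or stop turns it: 0.05 rad at 0.2 N m (on top of the return spring). Beyond 0.09 rad either way (0.36 N m) it is spoiled.
- drawer (a joint): How far the drawer is pulled out, m; 0 shut, 0.070 fully out at its stop. It slides stiffly (about 2 N) and is bolted until the knob is turned.
- pull (a point): Centre of the black upright pull fin on the drawer's front, 46 mm over the desk: 34 mm along x (its root on the front plate is 18 mm farther in, +x), 12 mm thick along y, 36 mm high. x points into the box; the drawer comes out along -x. At the start the knob's axis lies 94 mm away along +x, with the same yaw.
- tape_roll: White tape roll, 60 mm diameter, 19 mm high, lying on the back left of the box's lid; bystander.
- mug: White mug, 76 mm diameter, 90 mm high; bystander.
- stapler: Black and grey stapler, 130 x 34 x 46 mm; bystander.
- note_block: Block of yellowish notes, 76 x 76 x 22 mm; bystander.
- mouse: Black computer mouse, 100 x 58 x 30 mm; bystander.
- pen_cup: Black square pen cup, 70 x 70 x 95 mm, pens to 155 mm; bystander.
- marker: Grey marker pen lying, 120 mm long, 18 mm thick; bystander.

How it is judged (in metres and radians):
On the way:
1. the knob is turned to its stop, let go of, and stays latched with both tabs out, the drawer still shut (value of joint knob above 0.6 rad and value of joint each of tab_l, tab_r below 0.0015 m and contact force between the fingers and knob below 0.2 N and value of joint drawer below 0.03 m), for 0.3 s.
At the end, for the whole second after the job is handed in: The drawer is out by more than 60 mm of its 70 mm, the knob is latched (above 0.6 rad) with both tabs out (less than 1.5 mm in) (value of joint knob above 0.6 rad and value of joint each of tab_l, tab_r below 0.0015 m and value of joint drawer above 0.06 m); the robot touches nothing.
It fails at once if a tab is squeezed with more than 35 N (contact force between the fingers and tab_l above 35 N or contact force between the fingers and tab_r above 35 N).
It fails at once if the knob is forced against its lock or stop (overload ring beyond 0.09 rad) (value of joint ring above 0.09 rad or value of joint ring below -0.09 rad).
It fails at once if a bystander is moved by more than 30 mm (distance of any of tape_roll, mug, stapler, note_block, mouse, pen_cup, marker from where it was at the start of the episode above 0.03 m).
It also fails if it takes over 72 s, if anything falls off the work surface, if the arm or the gripper's body presses on something with over 40 N, if the wrist force passes 120 N, or if a joint passes its speed limit or range.

## Working session

There is one attempt and no reset: what is moved stays moved. The work goes in short steps, Python scripts to look and compute and a tool call to move; the robot and the scene stay as the last step left them, time stands still between calls to the robot, and variables do not carry over. Pictures are saved under pics/ and viewed, and the job is handed in when it is done.

Besides the shell and the picture viewer there is one more tool, called after "Emit:" as name([rows], argument=value, ...), one row to a line, values as JSON. play_rows: Moves the arm, as the interface text tells. Its arguments: {"type":"object","properties":{"rows":{"type":"array","items":{"type":"array"}},"newtons":{"type":"number"}},"required":["rows"]}

```bash
ls; mkdir -p pics
python3 - <<'E'
from workcell import get_obs,camera,spotter
import cv2
print(get_obs())
for n in ["side","top","wrist"]:
    p=camera(n); cv2.imwrite(f"pics/{n}0.png",p["img"][:,:,::-1])
    print(n,p["xyz"],p["orientation"],p["intrinsics"],p["k1"],p["shot"])
    for t in ["unit","knob_grip","pull","tape_roll"]:
        print(t,[(d["point"],d["confidence"]) for d in spotter.spot_in(p,t)][:2])
E
```

```text
pics
{'time': 0.0, 'q': array([ 6.65766284e+01,  5.01131181e+00,  1.00343899e+01,  9.50995364e+01,
       -1.14972499e-03,  9.00006923e+01]), 'qd': array([ 0.06660328, -0.05924374,  0.06367781, -0.1137813 ,  0.09244799,
       -0.09142254]), 'joint_efforts': array([-5.90723466e-04, -5.20397830e+01,  4.64792204e+01,  1.64007564e-02,
        8.86619341e-05, -2.19160050e-06]), 'ee_pos': array([0.21854227, 0.50444146, 0.21298048]), 'tcp_rot': array([1.79998849e+02, 7.64583032e-02, 6.65759361e+01]), 'wrist_force': array([ 0.3399913 , -0.29310439, -0.1644095 ]), 'torque': array([-0.02517133,  0.03077842, -0.01050706]), 'opening': 0.08544163466307722}
side [ 0.26267833 -0.61893707  0.98048867] [-140.90070143    0.26380628  -25.29885348] [[456.45081473   0.         253.04635786]
 [  0.         456.45081473 190.55936452]
 [  0.           0.           1.        ]] -0.029898123921185203 1
unit [([0.6468, 0.0365, 0.0907], 0.62)]
knob_grip [([0.6342, 0.0664, 0.1143], 0.91), ([0.5663, 0.0778, 0.055], 0.26)]
pull [([0.5671, 0.0764, 0.0523], 0.66), ([0.6448, 0.0461, 0.1174], 0.31)]
tape_roll [([0.7307, 0.109, 0.1056], 0.82)]
top [0.34859753 0.03442685 1.21377112] [-168.79939271   -0.17664753  -89.6788796 ] [[433.39451702   0.         252.58843031]
 [  0.         433.39451702 195.52879328]
 [  0.           0.           1.        ]] -0.04628871968091337 2
unit [([0.6463, 0.0774, 0.0861], 0.7)]
knob_grip [([0.6371, 0.0756, 0.093], 0.95)]
pull [([0.5606, 0.0797, 0.0632], 0.84), ([0.599, -0.1086, 0.0463], 0.65)]
tape_roll [([0.7316, 0.1218, 0.1026], 0.67)]
wrist [0.14208494 0.53922866 0.37424022] [ 1.61164646e+02 -2.05028745e-02  6.65991260e+01] [[268.93049097   0.         261.40222743]
 [  0.         268.93049097 187.01713755]
 [  0.           0.           1.        ]] 0.00026084313094021936 3
unit []
knob_grip []
pull []
tape_roll []
```

View pics/side0.png

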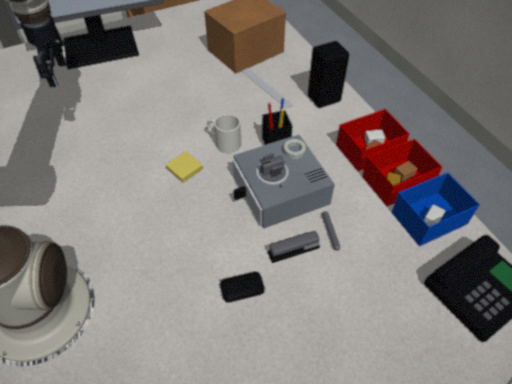

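View pics/top0.png

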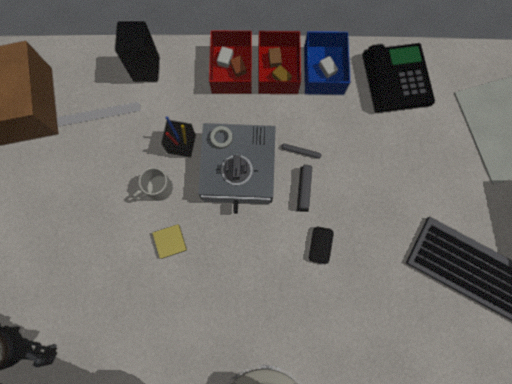

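```bash
cat > h.py <<'E'
from workcell import get_obs,camera,spotter,job_done
import numpy as np,cv2
from scipy.spatial.transform import Rotation as R
def rot(o): return R.from_euler('xyz',o,degrees=True).as_matrix()
def ray(p,uv):
    K=np.array(p["intrinsics"]);k=p["k1"]
    d=(np.atleast_2d(uv)-[K[0,2],K[1,2]])/K[0,0]
    s=d.copy()
    for _ in range(20): s=d/(1+k*(s**2).sum(1,keepdims=True))
    return np.c_[s,np.ones(len(s))]@rot(p["orientation"]).T
def toz(p,uv,z):
    r=ray(p,uv);c=np.array(p["xyz"]);return c+r*((z-c[2])/r[:,2:3])
def proj(p,X):
    K=np.array(p["intrinsics"]);c=(np.atleast_2d(X)-p["xyz"])@rot(p["orientation"])
    s=c[:,:2]/c[:,2:];s=s*(1+p["k1"]*(s**2).sum(1,keepdims=True))
    return s*K[0,0]+[K[0,2],K[1,2]]
def delta(target,o=None):
    o=o or get_obs();return 100*rot(o["tcp_rot"]).T@(np.array(target)-o["ee_pos"])
E
python3 - <<'E'
from h import *
p=camera("top")
for t in ["unit"]:
    d=spotter.trace(p,t)[0];m=d["pixels"].astype(np.uint8)
    r=cv2.minAreaRect(cv2.findNonZero(m));print(r,cv2.boxPoints(r)); print(toz(p,cv2.boxPoints(r),.085))
im=p["img"][90:230,160:320,::-1]
cv2.imwrite("pics/tz.png",cv2.resize(im,None,fx=5,fy=4.2857,interpolation=2))
print(delta([.60,.077,.25]))
E
```

```text
((236.42251586914062, 167.9368896484375), (75.02001190185547, 88.16949462890625), 2.2906100749969482) [[197.18051  210.48721 ]
 [200.70447  122.38817 ]
 [275.66452  125.386566]
 [272.14056  213.48561 ]]
[[ 0.53099344  0.17814506  0.085     ]
 [ 0.77639013  0.17610382  0.085     ]
 [ 0.76896239 -0.03009501  0.085     ]
 [ 0.52422864 -0.019576    0.085     ]]
[-24.08304373  51.99555425  -3.63213409]
```

View pics/tz.png

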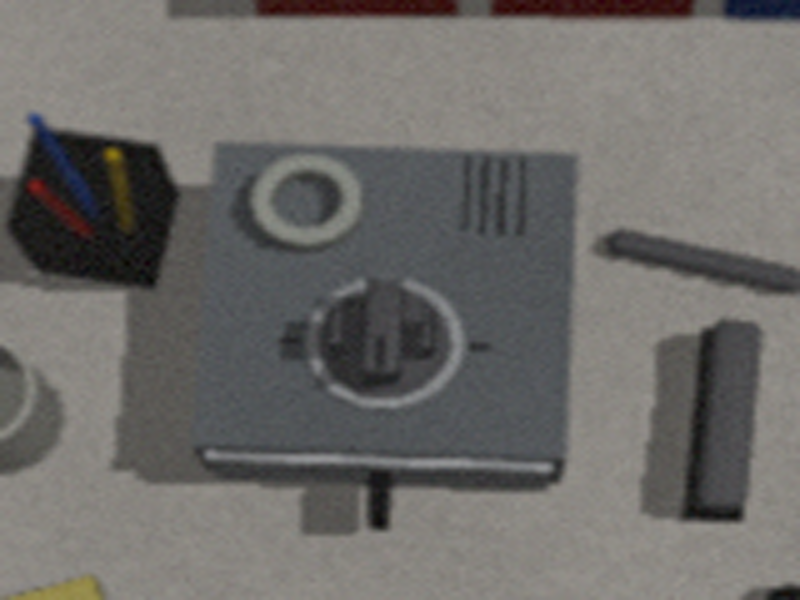

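Emit:
play_rows([
  [0,[-2,4.33,-0.3],[0,0,0]],
  [0,[-2,4.33,-0.3],[0,0,0]],
  [0,[-2,4.33,-0.3],[0,0,0]],
  [0,[-2,4.33,-0.3],[0,0,0]],
  [0,[-2,4.33,-0.3],[0,0,0]],
  [0,[-2,4.33,-0.3],[0,0,0]],
  [0,[-2,4.33,-0.3],[0,0,0]],
  [0,[-2,4.33,-0.3],[0,0,0]],
  [0,[-2,4.33,-0.3],[0,0,-6]],
  [0,[-2,4.33,-0.3],[0,0,-6]],
  [0,[-1.5,4,-0.3],[0,0,-6]],
  [0,[0,0,0],[0,0,-3]],
])

```text
time: 2.05
ee_pos: [0.5894, 0.1162, 0.2463]
tcp_rot: [179.9, -0.0, 88.6]
wrist_force: [0.2, 0.7, 0.1]
opening: 0.0857
```

Run:
```python
from h import *
p=camera("wrist");o=get_obs();print(o["ee_pos"],o["tcp_rot"],p["xyz"],o["wrist_force"],o["torque"])
cv2.imwrite("pics/w1.png",p["img"][:,:,::-1])
for t in ["unit","knob_grip","pull"]:
    print(t,[(d["point"],d["confidence"]) for d in spotter.spot_in(p,t)][:2])
```

```text
[0.58799839 0.11720894 0.2468897 ] [ 1.79916239e+02 -4.91304811e-02  8.87886154e+01] [0.5057549  0.11959265 0.40678186] [-0.82360307 -0.35381302  0.53984841] [0.00129118 0.02608839 0.02183401]
unit [([0.6367, 0.0791, 0.0871], 0.78)]
knob_grip [([0.636, 0.0804, 0.1102], 0.7)]
pull [([0.565, 0.0797, 0.0586], 0.88)]
```

View pics/w1.png

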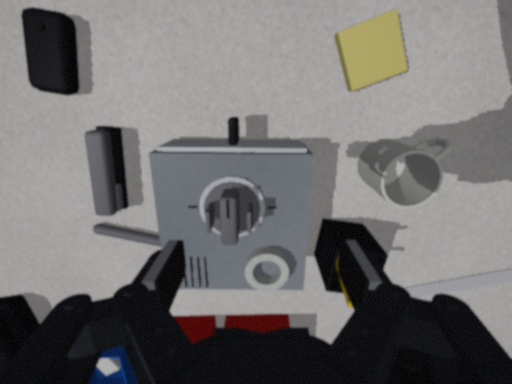

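Run:
```python
from h import *
p=camera("wrist")
x0,y0=140,110
im=p["img"][y0:y0+190,x0:x0+200]
cv2.imwrite("pics/w2.png",cv2.resize(im[:150,:,::-1],None,fx=4,fy=4,interpolation=2))
g=cv2.cvtColor(p["img"],cv2.COLOR_RGB2GRAY)
# bright ring pixels
ys,xs=np.mgrid[170:245,192:272]
m=g[170:245,192:272]>135
X=toz(p,np.c_[xs[m],ys[m]].astype(float),.089)[:,:2]
from scipy.optimize import least_squares
f=lambda q:np.hypot(*(X-q[:2]).T)-q[2]
s=least_squares(f,[.637,.078,.039],loss='soft_l1',f_scale=.002);print("ring",m.sum(),s.x,np.std(s.fun))
# lid side edges
gb=cv2.GaussianBlur(g,(3,3),0).astype(float)
L=[];Rr=[];F=[]
for r in range(160,240,3):
    d=np.diff(gb[r,140:185]);i=np.argmax(np.abs(d));L.append((140+i+.5,r))
    d=np.diff(gb[r,290:318]);i=np.argmax(np.abs(d));Rr.append((290+i+.5,r))
for n,E in(("L",L),("R",Rr)):
    P=toz(p,np.array(E),.085)[:,:2]
    vx,vy,x,y=cv2.fitLine(P.astype(np.float32),cv2.DIST_HUBER,0,.001,.001).ravel()
    print(n,np.degrees(np.arctan2(vy,vx)),x,y,[e[0] for e in E])
```

```text
ring 455 [0.64285983 0.07894038 0.03984377] 0.0016992992258559405
L -1.7161236 0.62968314 -0.020797392 [np.float64(146.5), np.float64(147.5), np.float64(147.5), np.float64(148.5), np.float64(148.5), np.float64(140.5), np.float64(149.5), np.float64(149.5), np.float64(140.5), np.float64(150.5), np.float64(140.5), np.float64(151.5), np.float64(151.5), np.float64(152.5), np.float64(152.5), np.float64(152.5), np.float64(153.5), np.float64(153.5), np.float64(154.5), np.float64(154.5), np.float64(154.5), np.float64(155.5), np.float64(155.5), np.float64(156.5), np.float64(156.5), np.float64(151.5), np.float64(156.5)]
R 24.680214 0.6329912 0.17303948 [np.float64(313.5), np.float64(309.5), np.float64(291.5), np.float64(292.5), np.float64(297.5), np.float64(292.5), np.float64(290.5), np.float64(293.5), np.float64(290.5), np.float64(291.5), np.float64(293.5), np.float64(291.5), np.float64(291.5), np.float64(291.5), np.float64(302.5), np.float64(291.5), np.float64(291.5), np.float64(311.5), np.float64(291.5), np.float64(291.5), np.float64(316.5), np.float64(316.5), np.float64(316.5), np.float64(316.5), np.float64(316.5), np.float64(316.5), np.float64(315.5)]
```

View pics/w2.png

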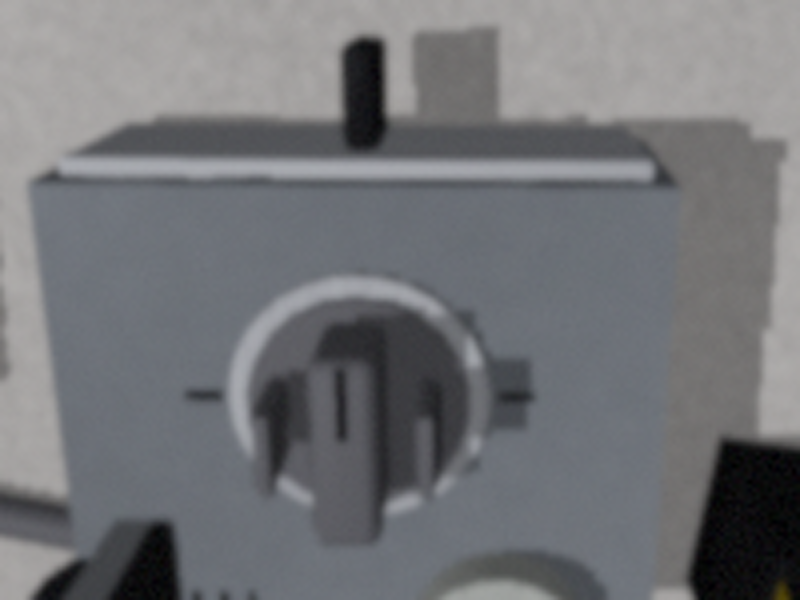

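```bash
cat > meas.py <<'E'
from h import *
from scipy.optimize import least_squares
def ringfit(p,c=(.64,.079)):
    g=cv2.GaussianBlur(cv2.cvtColor(p["img"],cv2.COLOR_RGB2GRAY),(3,3),0).astype(np.float32)
    c=np.array(c);rr=np.arange(.036,.049,.0003)
    for it in range(3):
        P=[]
        for a in np.radians(np.arange(0,360,4)):
            X=np.c_[c[0]+rr*np.cos(a),c[1]+rr*np.sin(a),np.full(len(rr),.089)]
            uv=proj(p,X).astype(np.float32)
            v=cv2.remap(g,uv[None,:,0],uv[None,:,1],1)[0]
            d=np.convolve(v,[1]*5+[-1]*5,'valid') # neg->rise? check falling
            i=np.argmax(-d*1.0) if False else np.argmin(d*-1.0*-1.0) 
            dd=np.array([v[k-4:k].mean()-v[k:k+4].mean() for k in range(4,len(v)-4)])
            k=np.argmax(dd)
            if dd[k]>12: P.append([c[0]+rr[k+4]*np.cos(a)-.00015*np.cos(a),c[1]+rr[k+4]*np.sin(a)-.00015*np.sin(a)])
        P=np.array(P)
        s=least_squares(lambda q:np.hypot(*(P-q[:2]).T)-q[2],[*c,.042],loss='soft_l1',f_scale=.0005)
        c=s.x[:2]
    return s.x,len(P),np.median(abs(np.hypot(*(P-c).T)-s.x[2]))
def edge(p,a,b,z=.085,n=40,w=.006):
    """fit lid edge near world segment a-b"""
    g=cv2.GaussianBlur(cv2.cvtColor(p["img"],cv2.COLOR_RGB2GRAY),(3,3),0).astype(np.float32)
    a=np.array(a);b=np.array(b);t=(b-a)/np.linalg.norm(b-a);nn=np.array([-t[1],t[0]])
    off=np.arange(-w,w,.0003);P=[]
    for f in np.linspace(0,1,n):
        q=a+f*(b-a)+off[:,None]*nn
        uv=proj(p,np.c_[q,np.full(len(q),z)]).astype(np.float32)
        v=cv2.remap(g,uv[None,:,0],uv[None,:,1],1)[0]
        dd=np.array([abs(v[k-4:k].mean()-v[k:k+4].mean()) for k in range(4,len(v)-4)])
        P.append(q[np.argmax(dd)+4])
    P=np.array(P,np.float32)
    vx,vy,x,y=cv2.fitLine(P,cv2.DIST_HUBER,0,.0005,.001).ravel()
    return np.degrees(np.arctan2(vy,vx)),x,y
E
python3 - <<'E'
from meas import *
for n in ["wrist","top","side"]:
    p=camera(n)
    print(n,ringfit(p,(.64,.079)))
    yaw=np.radians(-1.9);u=np.array([np.cos(yaw),np.sin(yaw)]);v=np.array([-u[1],u[0]])
    c=np.array([.641,.0785])
    print(" L(-y)",edge(p,c-.1*v-.06*u,c-.1*v+.04*u)," R(+y)",edge(p,c+.1*v-.06*u,c+.1*v+.04*u))
E
```

```text
wrist (array([0.64242918, 0.07869309, 0.04232216]), 47, np.float64(0.0001523836059349748))
 L(-y) (np.float32(-1.9963855), np.float32(0.625915), np.float32(-0.020484274))  R(+y) (np.float32(-0.8943496), np.float32(0.62277895), np.float32(0.1788593))Traceback (most recent call last):
  File "<stdin>", line 4, in <module>
  File "meas.py", line 18, in ringfit
    s=least_squares(lambda q:np.hypot(*(P-q[:2]).T)-q[2],[*c,.042],loss='soft_l1',f_scale=.0005)
    return func(*args, **kwargs)
    vector_fun = VectorFunction(
        fun_wrapped,
    ...<6 lines>...
        workers=workers
    )
    self._update_fun()
    ~~~~~~~~~~~~~~~~^^
    self.f = self.fun_wrapped(xp_copy(self.x))
             ~~~~~~~~~~~~~~~~^^^^^^^^^^^^^^^^^
    return np.atleast_1d(self.fun(x))
                         ~~~~~~~~^^^
    return self.f(x, *self.args, **self.kwargs)
           ~~~~~~^^^^^^^^^^^^^^^^^^^^^^^^^^^^^^
  File "meas.py", line 18, in <lambda>
    s=least_squares(lambda q:np.hypot(*(P-q[:2]).T)-q[2],[*c,.042],loss='soft_l1',f_scale=.0005)
                                        ~^~~~~~
ValueError: operands could not be broadcast together with shapes (0,) (2,)
```

Run:
```python
from meas import *
p=camera("wrist")
a=toz(p,np.array([[140+35/4,110+181/4],[140+678/4,110+187/4],[140+203/4,110+395/4],[140+520/4,110+397/4]]),.085)[:,:2]
print(a,np.degrees(np.arctan2(a[0,0]-a[1,0],-(a[0,1]-a[1,1]))),np.degrees(np.arctan2(a[2,0]-a[3,0],-(a[2,1]-a[3,1]))))
print(edge(p,a[0]+.05*(a[1]-a[0]),a[1]+.05*(a[0]-a[1])))
print(a[2:].mean(0))
d=spotter.trace(p,"knob_grip");
o=get_obs();print(o["ee_pos"],o["tcp_rot"])
# pads projected
for op in (.0427,-.0427):
  for zz in(-.021+.011,-.021): print(op,zz,proj(p,o["ee_pos"]+rot(o["tcp_rot"])@np.array([op,0,zz])))
cv2.imwrite("pics/w3.png",cv2.resize(p["img"][210:384,100:420,::-1],None,fx=2.5,fy=2.5))
```

```text
[[ 0.56917383 -0.0153967 ]
 [ 0.57569449  0.18141079]
 [ 0.64150243  0.02819511]
 [ 0.64471891  0.13203652]] -1.8976402574772637 -1.7741701570209916
(np.float32(88.09064), np.float32(0.56964535), np.float32(0.080371425))
[0.64311067 0.08011582]
[0.58572864 0.12013932 0.2487798 ] [ 1.79783008e+02 -9.46564226e-02  8.86740015e+01]
0.0427 -0.010000000000000002 [[326.5627741  235.25962454]]
0.0427 -0.021 [[330.83499464 244.42089388]]
-0.0427 -0.010000000000000002 [[191.06588595 235.29246703]]
-0.0427 -0.021 [[186.47077619 244.45799822]]
```

View pics/w3.png

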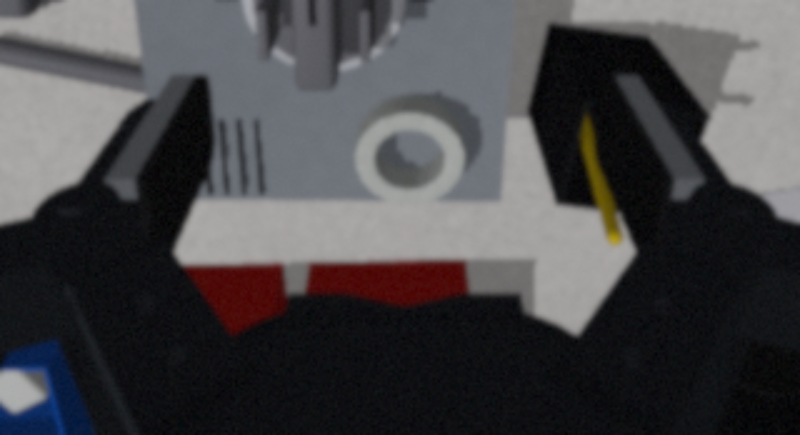

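Run:
```python
from meas import *
for i in range(6):
    p=camera("wrist");o=get_obs();print(o["time"],o["ee_pos"],o["tcp_rot"][2],o["q"][:3],o["qd"][:3],p["xyz"],ringfit(p)[0],o["wrist_force"])
```

```text
2.55 [0.58582135 0.12003752 0.24871905] 88.67365795729127 [11.55763307 12.58642924 22.58311496] [-0.25912041  0.18814552  0.15515989] [0.50174482 0.12327215 0.4090398 ] [0.64249725 0.07867637 0.04233468] [-0.44993692 -0.28441826 -0.05109721]
2.6 [0.58590737 0.11992848 0.24864812] 88.66904702505528 [11.54680467 12.59811914 22.58889023] [-0.16849378  0.22754157  0.04977917] [0.50183396 0.12318189 0.40898376] [0.64230628 0.07864364 0.04228089] [ 0.38112639  0.40225408 -0.59449076]
2.65 [0.58595828 0.11980494 0.24852427] 88.66318926130096 [11.53434781 12.61280598 22.59223   ] [-0.25347806  0.23267341  0.14460153] [0.50192911 0.12308609 0.40891576] [0.64235365 0.07872504 0.0423149 ] [ 0.45074327 -0.30203557 -0.02291066]
2.7 [0.58605403 0.11970573 0.24849429] 88.65790233720121 [11.52312394 12.6231898  22.60110043] [-0.12667331  0.15656105  0.07135371] [0.50202098 0.12299336 0.40884557] [0.6424139  0.07875801 0.04235701] [-0.05219613 -0.32731999  0.34717266]
2.75 [0.58607971 0.11963577 0.24839816] 88.6536661895475 [11.51647192 12.63294514 22.60174995] [-0.17609265  0.08246821  0.17786119] [0.50210399 0.1229093  0.40877971] [0.64235084 0.07863062 0.04227675] [-0.18093179 -0.39419472  0.03755862]
2.8 [0.58613554 0.11956972 0.24838862] 88.64668870160206 [11.50853784 12.63823456 22.6069171 ] [-0.19132552  0.18160779  0.02707725] [0.50217485 0.12283681 0.40872194] [0.64237983 0.07863973 0.04230553] [0.22913599 0.01641363 0.18896951]
```

```bash
sed -i 's/if dd\[k\]>12/if dd[k]>TH/; s/^from scipy/TH=12\nfrom scipy/' meas.py
python3 - <<'E'
import meas
from meas import *
o=get_obs()
for n in ["top","side"]:
    p=camera(n); meas.TH=5
    try: print(n,ringfit(p,(.641,.0785)))
    except Exception as e: print(e)
    cv2.imwrite(f"pics/{n}1.png",cv2.resize(p["img"][90:230,160:320,::-1],None,fx=4,fy=4,interpolation=2))
p=camera("wrist")
g=p["img"][225:262,170:365].astype(float).mean(2)
for r in (235,238,241,244,248,255): print(r,p["img"][r,172:200].mean(1).astype(int),p["img"][r,330:362].mean(1).astype(int))
E
```

```text
top (array([0.64265215, 0.0760686 , 0.04319898]), 24, np.float64(0.0003258953906159351))
side (array([0.64095073, 0.07496279, 0.04312046]), 56, np.float64(0.0004236842344825173))
235 [111 110 112 110 109 111 112 112 112 113 111 112 112 111 112 111 111 111
 112 112 112 112 112 112 114 113 114 115] [ 7  5  5  8  6  9 10 12 18 11 14  9  5 10 11  6 11 12  7  1 10  4 11  8
  6  8  9 11  4  5  5 10]
238 [107 106 108 108 108 108 107 106 106 106 107 109 110 112 111 110 110 111
 110 111 111 113 112 110 111 113 112 112] [12 11  8  9  9  8  9  8 11  1 12 14  6  7 14 11 18 16 19 17 18 17 16 15
 12 14  9  5  6  6  5  7]
241 [ 72  70  70  70  64  54  40  33  33  39  54  81 104 109 109 110 112 110
 111 112 110 110 111 111 110 110 111 113] [11  9 12  7 11  9 13  9  8 10  4 12 10 14  9 25 39 54 61 64 63 64 63 62
 59 52 37 20  3  3  4  8]
244 [ 67  65  59  47  26  19   9  12   5  14  29  61  92 108 110 112 112 111
 111 112 111 110 112 111 111 112 112 113] [12 13  9  7  8  9 13  7  9  1  7  8 11  7  8 12 21 36 52 61 67 67 67 68
 67 67 63 50 39 19 10 12]
248 [ 59  43  29  13  14   8  12  11  11  10  14  42  77 100 109 110 113 111
 111 111 112 110 112 111 110 112 111 113] [14  9  5 16 13 11 13  8  9  8 17  4  8  7 10  9  8  8 14 27 46 60 66 67
 67 68 67 67 66 62 48 27]
255 [ 16   7  13  11  11  16  14  12  14   8   7  28  56  90 106 111 112 111
 112 113 113 112 113 113 111 111 113 113] [ 8  8 14 20 25 25 18 13 17 13 11 14 14 11 16 12 13  9 11  8  8 13 15 26
 46 58 66 65 66 69 68 67]
```

View pics/side1.png

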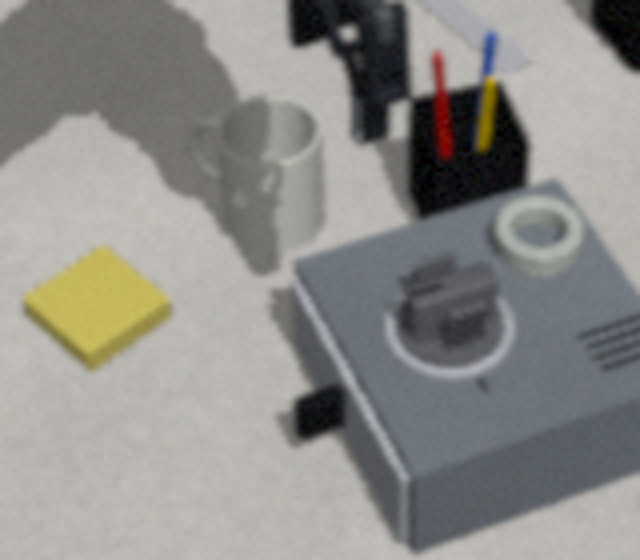

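View pics/top1.png

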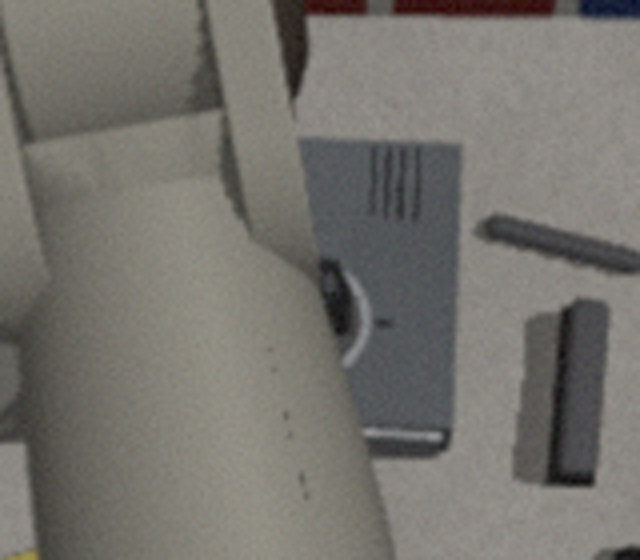

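Run:
```python
from h import *
o=get_obs();print(o["ee_pos"],o["tcp_rot"],delta([.642,.0765,.17]))
```

```text
[0.58620475 0.11944033 0.24825876] [ 1.79825194e+02 -8.30779745e-02  8.86406061e+01] [-4.17180018  5.6559405   7.83712744]
```

Emit:
play_rows([
  [0,[-1.0,1.4,1.8],[0,0,0]],
  [0,[-1.0,1.4,1.8],[0,0,0]],
  [0,[-1.0,1.4,1.8],[0,0,0.4]],
  [0,[-0.8,1.0,1.5],[0,0,0]],
  [0,[0,0,0],[0,0,0]],
  [0,[0,0,0],[0,0,0]],
], newtons=20)

```text
time: 3.55
ee_pos: [0.6393, 0.0792, 0.1781]
tcp_rot: [179.7, -0.1, 88.3]
wrist_force: [0.1, 0.2, 0.2]
opening: 0.0853
```

```bash
cat > st.py <<'E'
from h import *
import sys
o=get_obs();print(o["time"],o["ee_pos"].round(4),o["tcp_rot"].round(2),"q6",o["q"][5].round(1),"F",o["wrist_force"].round(2),"T",o["torque"].round(3),"op",round(o["opening"],4),"delta",delta(eval(sys.argv[1])).round(3), "qd",abs(o["qd"]).max().round(2))
E
python3 st.py "[.642,.0765,.106]"
```

```text
3.55 [0.6393 0.0792 0.1781] [ 1.7974e+02 -1.3000e-01  8.8260e+01] q6 8.8 F [0.06 0.17 0.22] T [-0.034  0.029  0.017] op 0.0853 delta [-0.283  0.246  7.209] qd 0.73
```

Emit:
play_rows([
  [0,[-0.25,0.2,1.8],[0,0,0.1]],
  [0,[0,0,1.8],[0,0,0]],
  [0,[0,0,1.2],[0,0,0]],
  [0,[0,0,0],[0,0,0]],
  [0,[0,0,0],[0,0,0]],
])

```text
time: 4.05
ee_pos: [0.6415, 0.0789, 0.1343]
tcp_rot: [179.4, -0.2, 88.3]
wrist_force: [0.4, -0.8, 0.0]
opening: 0.0855
```

```bash
python3 st.py "[.642,.0765,.106]"
python3 - <<'E'
from h import *
p=camera("wrist"); cv2.imwrite("pics/w4.png",p["img"][:,:,::-1])
p=camera("side"); cv2.imwrite("pics/s4.png",cv2.resize(p["img"][90:230,180:340,::-1],None,fx=4,fy=4,interpolation=2))
E
```

```text
4.05 [0.6415 0.0789 0.1343] [179.4   -0.21  88.27] q6 8.7 F [ 0.41 -0.82  0.05] T [ 0.001 -0.089 -0.012] op 0.0855 delta [-0.246  0.031  2.832] qd 0.36
```

View pics/w4.png

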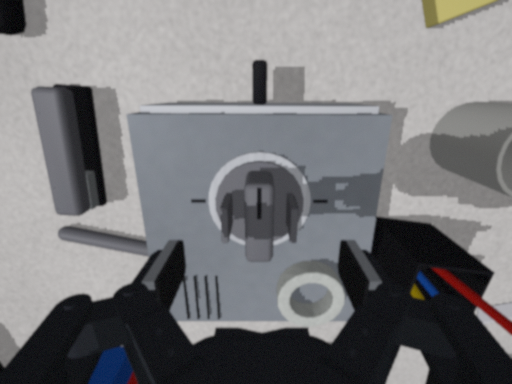

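View pics/s4.png

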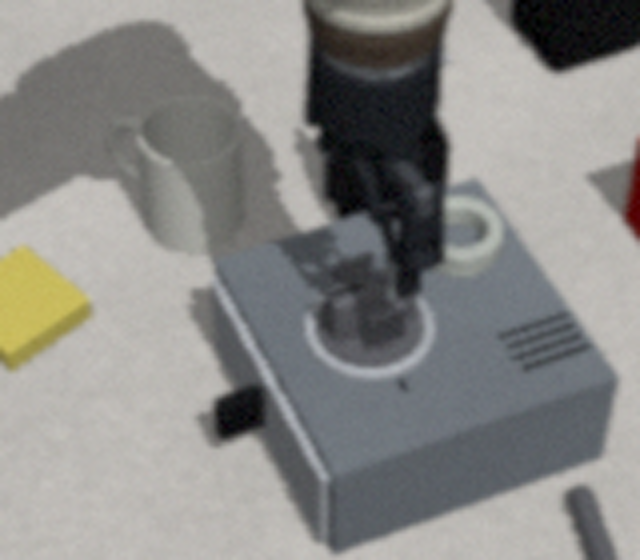

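Run:
```python
from meas import *
import meas
p=camera("wrist");o=get_obs()
T=rot(o["tcp_rot"]);Rc=rot(p["orientation"])
print("cam in tool",T.T@(p["xyz"]-o["ee_pos"]),R.from_matrix(T.T@Rc).as_euler('xyz',degrees=True))
print(o["ee_pos"],ringfit(p,(.642,.0785)))
c=ringfit(p,(.642,.0785))[0][:2]
print("ring px",proj(p,[*c,.089]),"ring in tool",T.T@(np.array([*c,.089])-o["ee_pos"]))
print("wanted turn deg", R.from_matrix(T.T@rot([180,0,88.2])).as_rotvec(degrees=True))
for r in (241,243,246): print(r,p["img"][r,170:190].mean(1).astype(int),p["img"][r,335:362].mean(1).astype(int))
```

```text
cam in tool [ 0.00151684 -0.08352978 -0.1606735 ] [-18.83999387   0.02520751  -0.02952862]
[0.64179682 0.07872583 0.1343415 ] (array([0.64219173, 0.07867371, 0.04213497]), 70, np.float64(1.7488412492609046e-05))
ring px [[259.14704207 202.0871033 ]] ring in tool [-2.10491551e-04 -9.53656260e-05  4.53426565e-02]
wanted turn deg [ 0.62119059 -0.21563418  0.05839199]
241 [ 85  85  85  84  85  81  75  63  47  41  40  46  68  98 121 130 131 130
 131 130] [135 134 134 132 123  96  64  43  41  44  51  65  78  85  84  86  84  85
  86  90 105 120 130 134 133 135 137]
243 [ 80  79  80  79  77  66  51  31  20  18  20  20  44  83 115 129 130 131
 132 131] [134 135 134 131 114  77  36  21  18  17  24  36  55  71  79  82  82  81
  81  83  86 101 116 129 134 135 135]
246 [ 81  81  79  73  57  34  17  15   9  18  13  13  29  61 100 122 129 130
 130 130] [133 134 132 123 101  59  26  10  15  15  17  19  21  38  57  71  80  81
  79  81  80  80  85 101 118 130 133]
```

Emit:
play_rows([
  [0,[-0.15,0,1.0],[0.6,-0.2,0]],
  [0,[0,0,1.2],[0.1,0,0]],
  [0,[0,0,0.5],[0,0,0]],
  [0,[0,0,0],[0,0,0]],
  [0,[0,0,0],[0,0,0]],
])

```text
time: 4.7
ee_pos: [0.642, 0.0771, 0.1052]
tcp_rot: [-179.9, 0.0, 88.3]
wrist_force: [0.1, 0.4, 0.2]
opening: 0.0854
```

```bash
python3 st.py "[.642,.0770,.106]"
```

```text
4.7 [0.642  0.0771 0.1052] [-179.87    0.     88.25] q6 8.6 F [0.14 0.42 0.24] T [0.011 0.012 0.01 ] op 0.0854 delta [-0.009 -0.002 -0.078] qd 0.45
```

Emit:
play_rows([
  [0.35,[0,0,0],[0,0,0]],
  [0.35,[0,0,0],[0,0,0]],
  [0.35,[0,0,0],[0,0,0]],
  [0.35,[0,0,0],[0,0,0]],
], newtons=20)

```text
time: 5.1
ee_pos: [0.6423, 0.0771, 0.106]
tcp_rot: [-179.9, -0.0, 88.3]
wrist_force: [0.2, -0.4, 0.6]
opening: 0.0556
```

```bash
python3 st.py "[.642,.0770,.106]"
```

```text
5.1 [0.6423 0.0771 0.106 ] [-1.7993e+02 -1.0000e-02  8.8250e+01] q6 8.6 F [ 0.19 -0.45  0.56] T [-0.038 -0.046 -0.021] op 0.0556 delta [-0.012 -0.031 -0.   ] qd 0.15
```

Emit:
play_rows([
  [0.38,[0,0,0],[0,0,0]],
  [0.38,[0,0,0],[0,0,0]],
])

```text
time: 5.3
ee_pos: [0.6424, 0.0771, 0.1064]
tcp_rot: [-180.0, -0.0, 88.3]
wrist_force: [-0.2, -0.1, -0.6]
opening: 0.0531
```

Emit:
play_rows([
  [0.4,[0,0,0],[0,0,0]],
  [0.4,[0,0,0],[0,0,0]],
])

```text
time: 5.5
ee_pos: [0.6425, 0.0771, 0.1066]
tcp_rot: [-180.0, -0.0, 88.2]
wrist_force: [0.4, -0.2, -1.8]
opening: 0.0513
```

```bash
python3 st.py "[.642,.0770,.106]"
python3 - <<'E'
from h import *
p=camera("wrist"); cv2.imwrite("pics/w5.png",cv2.resize(p["img"][150:300,160:360,::-1],None,fx=4,fy=4,interpolation=2))
E
```

```text
5.5 [0.6425 0.0771 0.1066] [-1.7998e+02 -1.0000e-02  8.8250e+01] q6 8.6 F [ 0.39 -0.19 -1.81] T [-0.009 -0.013 -0.038] op 0.0513 delta [-0.01  -0.045  0.065] qd 0.09
```

View pics/w5.png

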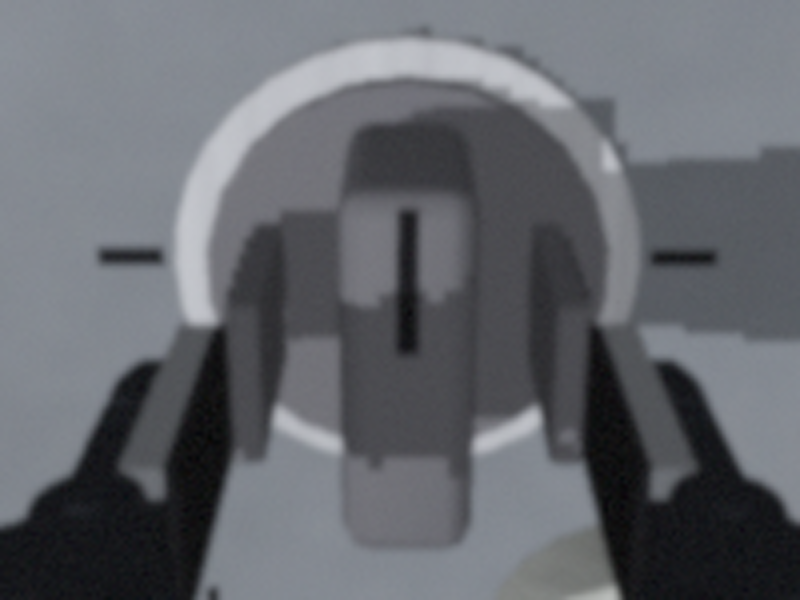

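Emit:
play_rows([
  [0.42,[0,0,0],[0,0,0]],
  [0.42,[0,0,0],[0,0,0]],
])

```text
time: 5.75
ee_pos: [0.6425, 0.0771, 0.107]
tcp_rot: [-180.0, -0.0, 88.2]
wrist_force: [-0.6, 0.2, 1.4]
opening: 0.0496
```

```bash
python3 st.py "[.642,.0770,.106]"
python3 - <<'E'
from h import *
p=camera("wrist"); cv2.imwrite("pics/w6.png",cv2.resize(p["img"][190:290,200:320,::-1],None,fx=6,fy=6,interpolation=2))
E
python3 st.py "[.642,.0770,.106]"
```

```text
5.75 [0.6425 0.0771 0.107 ] [-1.7999e+02 -2.0000e-02  8.8250e+01] q6 8.6 F [-0.63  0.17  1.41] T [0.03  0.084 0.015] op 0.0496 delta [-0.013 -0.049  0.096] qd 0.11
5.8 [0.6425 0.0771 0.1069] [-1.7999e+02 -2.0000e-02  8.8250e+01] q6 8.6 F [-0.82 -0.16  1.89] T [0.02  0.079 0.047] op 0.0498 delta [-0.014 -0.051  0.094] qd 0.11
```

View pics/w6.png

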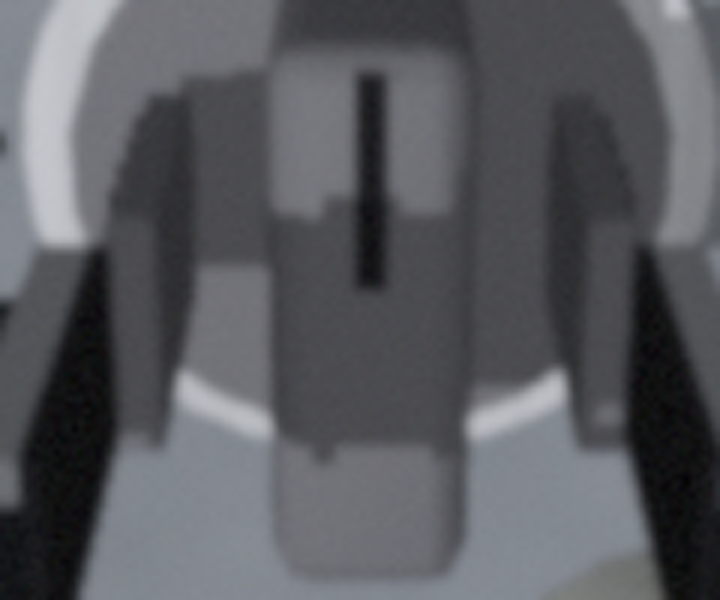

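Emit:
play_rows([
  [0.46,[0,0,0],[0,0,0]],
  [0.5,[0,0,0],[0,0,0]],
  [0.54,[0,0,0],[0,0,0]],
  [0.6,[0,0,0],[0,0,0]],
  [0.6,[0,0,0],[0,0,0]],
])

```text
time: 6.3
ee_pos: [0.6426, 0.0771, 0.109]
tcp_rot: [179.9, -0.0, 88.2]
wrist_force: [-0.9, 0.4, 2.2]
opening: 0.0372
```

```bash
python3 - <<'E'
from h import *
p=camera("wrist"); cv2.imwrite("pics/w7.png",cv2.resize(p["img"][190:290,200:320,::-1],None,fx=6,fy=6,interpolation=2))
E
python3 st.py "[.642,.0770,.106]"
```

```text
6.35 [0.6426 0.0771 0.1089] [ 1.799e+02 -3.000e-02  8.825e+01] q6 8.6 F [ 0.18 -0.27  4.13] T [-0.079  0.27   0.008] op 0.0376 delta [-0.014 -0.059  0.292] qd 0.08
```

View pics/w7.png

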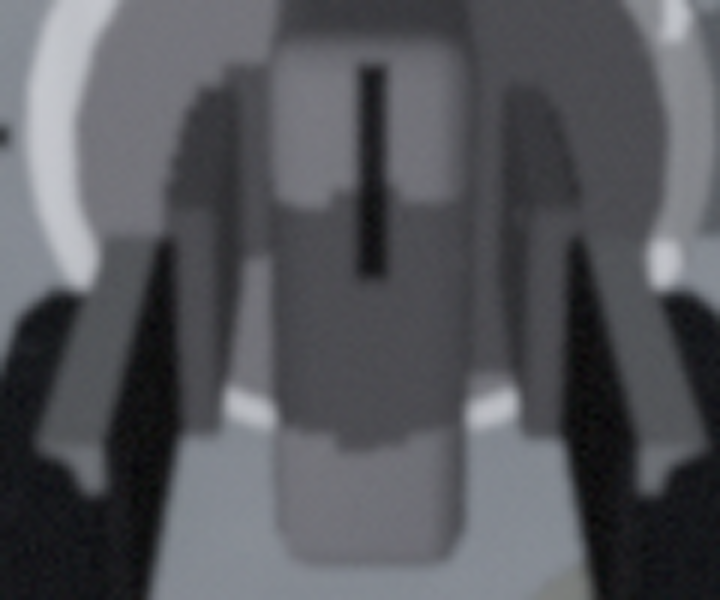

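Emit:
play_rows([
  [0.6,[0,0,0],[0,0,1.5]],
  [0.6,[0,0,0],[0,0,1.5]],
  [0.6,[0,0,0],[0,0,0]],
])

```text
time: 6.65
ee_pos: [0.6426, 0.0771, 0.1089]
tcp_rot: [179.9, -0.0, 85.0]
wrist_force: [-0.9, -0.0, 4.0]
opening: 0.0375
```

```bash
python3 st.py "[.642,.0770,.106]"
```

```text
6.65 [0.6426 0.0771 0.1089] [ 1.7991e+02 -3.0000e-02  8.4980e+01] q6 11.9 F [-0.94 -0.01  4.03] T [-0.119  0.264  0.065] op 0.0375 delta [-0.013 -0.058  0.293] qd 0.56
```

Emit:
play_rows([
  [0.6,[0,0,0],[0,0,2]],
  [0.6,[0,0,0],[0,0,2]],
  [0.6,[0,0,0],[0,0,2]],
  [0.6,[0,0,0],[0,0,0]],
])

```text
time: 7.05
ee_pos: [0.6426, 0.077, 0.1089]
tcp_rot: [179.9, -0.0, 78.7]
wrist_force: [-0.9, -0.3, 3.0]
opening: 0.0375
```

```bash
python3 st.py "[.642,.0770,.106]"
python3 - <<'E'
from h import *
p=camera("wrist"); cv2.imwrite("pics/w8.png",cv2.resize(p["img"][150:300,160:360,::-1],None,fx=4,fy=4,interpolation=2))
E
```

```text
7.05 [0.6426 0.077  0.1089] [ 1.7991e+02 -2.0000e-02  7.8740e+01] q6 18.1 F [-0.87 -0.27  3.  ] T [-0.117  0.267  0.07 ] op 0.0375 delta [-0.012 -0.057  0.292] qd 1.4
```

View pics/w8.png

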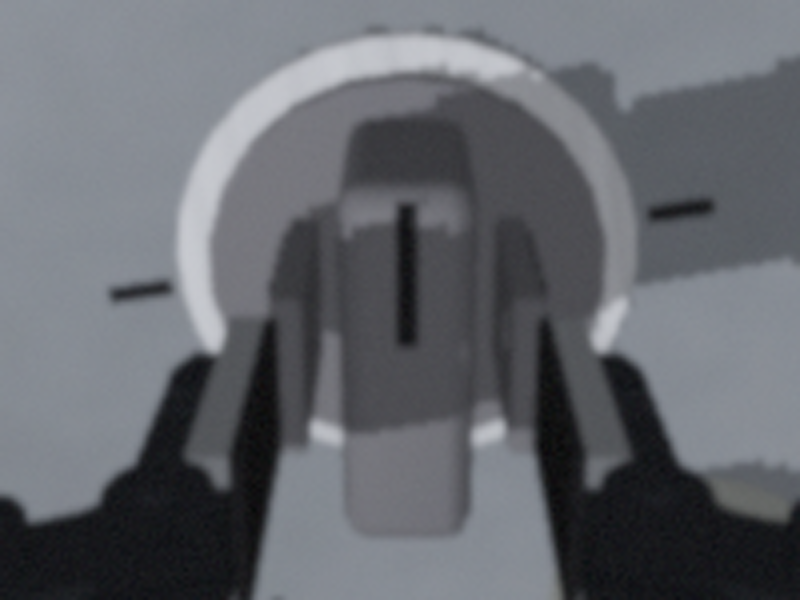

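Emit:
play_rows([
  [0.6,[0,0,0],[0,0,3]],
  [0.6,[0,0,0],[0,0,3]],
  [0.6,[0,0,0],[0,0,3]],
  [0.6,[0,0,0],[0,0,3]],
  [0.6,[0,0,0],[0,0,3]],
  [0.6,[0,0,0],[0,0,3]],
  [0.6,[0,0,0],[0,0,3]],
  [0.6,[0,0,0],[0,0,3]],
  [0.6,[0,0,0],[0,0,2]],
  [0.6,[0,0,0],[0,0,0]],
])

```text
time: 8.1
ee_pos: [0.6425, 0.0768, 0.109]
tcp_rot: [179.9, -0.0, 52.5]
wrist_force: [-1.3, -1.6, 3.5]
opening: 0.0372
```

```bash
python3 st.py "[.642,.0770,.106]"
```

```text
8.1 [0.6425 0.0768 0.109 ] [ 1.7991e+02 -3.0000e-02  5.2450e+01] q6 44.4 F [-1.25 -1.59  3.54] T [-0.095  0.3    0.078] op 0.0372 delta [-0.018 -0.05   0.296] qd 1.64
```

Emit:
play_rows([
  [0.6,[0,0,0],[0,0,2]],
  [0.6,[0,0,0],[0,0,2]],
  [0.6,[0,0,0],[0,0,1]],
  [0.6,[0,0,0],[0,0,0]],
])

```text
time: 8.5
ee_pos: [0.6425, 0.0768, 0.109]
tcp_rot: [179.9, -0.0, 47.7]
wrist_force: [-2.5, -0.9, 3.6]
opening: 0.0377
```

```bash
python3 st.py "[.642,.0770,.106]"
```

```text
8.5 [0.6425 0.0768 0.109 ] [ 1.7992e+02 -3.0000e-02  4.7660e+01] q6 49.2 F [-2.53 -0.85  3.62] T [-0.075  0.275  0.081] op 0.0377 delta [-0.021 -0.048  0.296] qd 1.2
```

Emit:
play_rows([
  [0.6,[0,0,0],[0,0,1]],
  [0.6,[0,0,0],[0,0,1]],
  [0.6,[0,0,0],[0,0,0]],
])

```text
time: 8.8
ee_pos: [0.6425, 0.0768, 0.109]
tcp_rot: [179.9, -0.0, 45.6]
wrist_force: [-1.8, 0.1, 3.3]
opening: 0.0375
```

```bash
python3 st.py "[.642,.0770,.106]"
```

```text
8.8 [0.6425 0.0768 0.109 ] [ 1.7991e+02 -3.0000e-02  4.5640e+01] q6 51.2 F [-1.83  0.05  3.27] T [-0.097  0.258  0.127] op 0.0375 delta [-0.021 -0.048  0.298] qd 0.7
```

Emit:
play_rows([
  [0.6,[0,0,0],[0,0,1]],
  [0.6,[0,0,0],[0,0,0]],
  [0.6,[0,0,0],[0,0,0]],
])

```text
time: 9.1
ee_pos: [0.6425, 0.0768, 0.109]
tcp_rot: [179.9, -0.0, 44.6]
wrist_force: [-1.0, -0.4, 4.1]
opening: 0.0371
```

```bash
python3 st.py "[.642,.0770,.106]"
```

```text
9.1 [0.6425 0.0768 0.109 ] [ 1.7992e+02 -3.0000e-02  4.4570e+01] q6 52.3 F [-1.03 -0.44  4.09] T [-0.074  0.285  0.106] op 0.0371 delta [-0.02  -0.047  0.295] qd 0.36
```

Noise so far; continue in 2° steps.

Emit:
play_rows([
  [0.6,[0,0,0],[0,0,1]],
  [0.6,[0,0,0],[0,0,1]],
  [0.6,[0,0,0],[0,0,0]],
])

```text
time: 9.4
ee_pos: [0.6425, 0.0768, 0.109]
tcp_rot: [179.9, -0.0, 42.4]
wrist_force: [-1.0, -0.3, 3.6]
opening: 0.0375
```

```bash
python3 st.py "[.642,.0770,.106]"
```

```text
9.4 [0.6425 0.0768 0.109 ] [ 1.7992e+02 -3.0000e-02  4.2400e+01] q6 54.4 F [-1.01 -0.3   3.58] T [-0.198  0.3    0.125] op 0.0375 delta [-0.022 -0.046  0.296] qd 0.32
```

Emit:
play_rows([
  [0.6,[0,0,0],[0,0,1]],
  [0.6,[0,0,0],[0,0,0]],
])

```text
time: 9.6
ee_pos: [0.6425, 0.0768, 0.109]
tcp_rot: [179.9, -0.0, 41.3]
wrist_force: [-1.1, -0.9, 3.6]
opening: 0.0375
```

```bash
python3 st.py "[.642,.0770,.106]"
```

```text
9.6 [0.6425 0.0768 0.109 ] [ 1.7992e+02 -3.0000e-02  4.1310e+01] q6 55.5 F [-1.12 -0.88  3.62] T [-0.163  0.291  0.16 ] op 0.0375 delta [-0.021 -0.045  0.296] qd 0.76
```

```bash
cat > tq.py <<'E'
from h import *
T=[]
for i in range(5):
    camera("wrist");T.append(get_obs()["torque"][2])
o=get_obs();print("yaw",o["tcp_rot"][2].round(2),"Tz",np.mean(T).round(3),np.std(T).round(3),"ang",np.radians(88.2-o["tcp_rot"][2]).round(3),o["time"])
E
python3 tq.py
```

```text
yaw 41.37 Tz 0.102 0.031 ang 0.817 9.85
```

Emit:
play_rows([
  [0.6,[0,0,0],[0,0,1]],
  [0.6,[0,0,0],[0,0,0]],
])

```text
time: 10.05
ee_pos: [0.6424, 0.0768, 0.1089]
tcp_rot: [179.9, -0.0, 40.3]
wrist_force: [-1.5, 0.3, 4.4]
opening: 0.0376
```

```bash
python3 tq.py
```

```text
yaw 40.34 Tz 0.096 0.032 ang 0.835 10.3
```

Still free (≈0.10). Continue.

Emit:
play_rows([
  [0.6,[0,0,0],[0,0,1]],
  [0.6,[0,0,0],[0,0,1]],
  [0.6,[0,0,0],[0,0,0]],
])

```text
time: 10.6
ee_pos: [0.6424, 0.0768, 0.1089]
tcp_rot: [179.9, -0.0, 38.2]
wrist_force: [-1.6, -0.1, 3.2]
opening: 0.0375
```

```bash
python3 tq.py
```

```text
yaw 38.23 Tz 0.096 0.046 ang 0.872 10.85
```

Emit:
play_rows([
  [0.6,[0,0,0],[0,0,1]],
  [0.6,[0,0,0],[0,0,1]],
  [0.6,[0,0,0],[0,0,0]],
])

```text
time: 11.15
ee_pos: [0.6424, 0.0768, 0.1089]
tcp_rot: [179.9, -0.0, 36.0]
wrist_force: [-0.8, -1.0, 3.5]
opening: 0.0375
```

```bash
python3 tq.py
```

```text
yaw 36.11 Tz 0.094 0.016 ang 0.909 11.4
```

Emit:
play_rows([
  [0.6,[0,0,0],[0,0,1]],
  [0.6,[0,0,0],[0,0,1]],
  [0.6,[0,0,0],[0,0,0]],
])

```text
time: 11.7
ee_pos: [0.6424, 0.0768, 0.1089]
tcp_rot: [179.9, -0.0, 33.9]
wrist_force: [-1.0, -0.9, 3.9]
opening: 0.0374
```

```bash
python3 tq.py
```

```text
yaw 34.0 Tz 0.136 0.02 ang 0.946 11.95
```

Emit:
play_rows([
  [0.6,[0,0,0],[0,0,1]],
  [0.6,[0,0,0],[0,0,1]],
  [0.6,[0,0,0],[0,0,0]],
])

```text
time: 12.25
ee_pos: [0.6424, 0.0768, 0.1089]
tcp_rot: [179.9, -0.0, 31.8]
wrist_force: [-1.6, -0.2, 3.9]
opening: 0.0374
```

```bash
python3 tq.py
```

```text
yaw 31.89 Tz 0.116 0.026 ang 0.983 12.5
```

Emit:
play_rows([
  [0.6,[0,0,0],[0,0,1]],
  [0.6,[0,0,0],[0,0,1]],
  [0.6,[0,0,0],[0,0,0]],
])

```text
time: 12.8
ee_pos: [0.6424, 0.0768, 0.1089]
tcp_rot: [179.9, -0.0, 29.7]
wrist_force: [-1.6, -1.1, 4.1]
opening: 0.0376
```

```bash
python3 tq.py
```

```text
yaw 29.78 Tz 0.11 0.026 ang 1.02 13.05
```

Emit:
play_rows([
  [0.6,[0,0,0],[0,0,1]],
  [0.6,[0,0,0],[0,0,1]],
  [0.6,[0,0,0],[0,0,0]],
])

```text
time: 13.35
ee_pos: [0.6424, 0.0768, 0.109]
tcp_rot: [179.9, -0.0, 27.6]
wrist_force: [-1.2, -0.2, 4.1]
opening: 0.0373
```

```bash
python3 tq.py
```

```text
yaw 27.66 Tz 0.147 0.011 ang 1.057 13.6
```

Emit:
play_rows([
  [0.6,[0,0,0],[0,0,1]],
  [0.6,[0,0,0],[0,0,0]],
])

```text
time: 13.8
ee_pos: [0.6424, 0.0767, 0.1089]
tcp_rot: [179.9, -0.0, 26.6]
wrist_force: [-1.3, -0.8, 4.2]
opening: 0.0371
```

```bash
python3 tq.py
```

```text
yaw 26.64 Tz 0.195 0.025 ang 1.074 14.05
```

Emit:
play_rows([
  [0.6,[0,0,0],[0,0,0.8]],
  [0.6,[0,0,0],[0,0,0]],
])

```text
time: 14.25
ee_pos: [0.6424, 0.0768, 0.1089]
tcp_rot: [179.9, -0.0, 25.8]
wrist_force: [-0.8, -0.8, 4.0]
opening: 0.0375
```

```bash
python3 tq.py
python3 - <<'E'
from h import *
p=camera("wrist"); cv2.imwrite("pics/w9.png",cv2.resize(p["img"][150:300,160:360,::-1],None,fx=4,fy=4,interpolation=2))
E
```

```text
yaw 25.82 Tz 0.206 0.046 ang 1.089 14.5
```

View pics/w9.png

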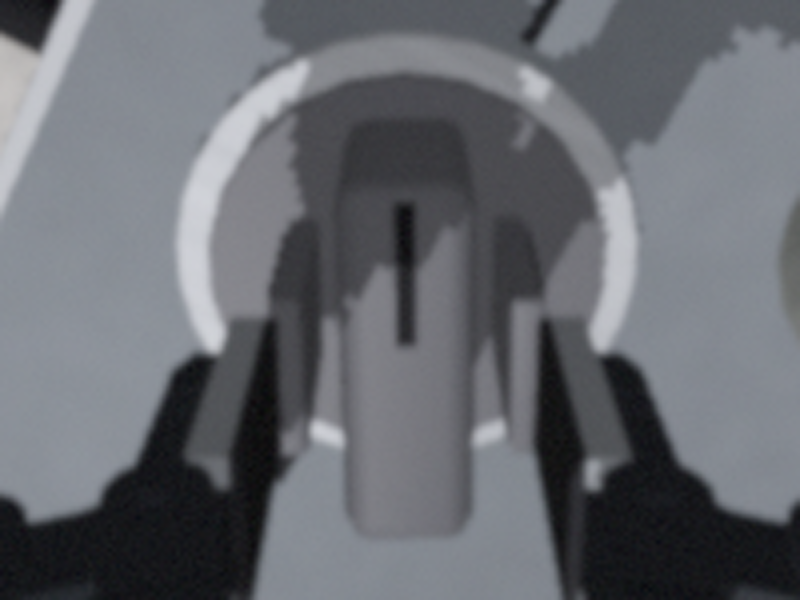

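Emit:
play_rows([
  [0.6,[0,0,0],[0,0,0.8]],
  [0.6,[0,0,0],[0,0,0]],
])

```text
time: 14.75
ee_pos: [0.6424, 0.0767, 0.109]
tcp_rot: [179.9, -0.0, 25.0]
wrist_force: [-1.5, -0.4, 4.5]
opening: 0.0378
```

```bash
python3 tq.py
```

```text
yaw 25.0 Tz 0.256 0.013 ang 1.103 15.0
```

Emit:
play_rows([
  [0.6,[0,0,0],[0,0,-0.9]],
  [0.6,[0,0,0],[0,0,0]],
  [0.5,[0,0,0],[0,0,0]],
  [0.42,[0,0,0],[0,0,0]],
  [0.38,[0,0,0],[0,0,0]],
  [0.33,[0,0,0],[0,0,0]],
  [0.3,[0,0,0],[0,0,0]],
  [0.3,[0,0,0],[0,0,0]],
  [0.3,[0,0,0],[0,0,0]],
  [0.3,[0,0,0],[0,0,0]],
])

```text
time: 16.0
ee_pos: [0.6424, 0.077, 0.1072]
tcp_rot: [180.0, 0.0, 25.9]
wrist_force: [-0.7, 0.2, -0.9]
opening: 0.0595
```

```bash
python3 tq.py; python3 st.py "[.642,.0770,.106]"
python3 - <<'E'
from h import *
p=camera("wrist"); cv2.imwrite("pics/w10.png",cv2.resize(p["img"][150:300,160:360,::-1],None,fx=4,fy=4,interpolation=2))
E
```

```text
yaw 25.95 Tz 0.004 0.018 ang 1.087 16.25
16.25 [0.6424 0.077  0.1071] [1.7999e+02 3.0000e-02 2.5950e+01] q6 70.9 F [ 0.37 -0.01 -0.02] T [-0.011  0.027  0.03 ] op 0.0598 delta [-0.035 -0.016  0.107] qd 0.1
```

View pics/w10.png

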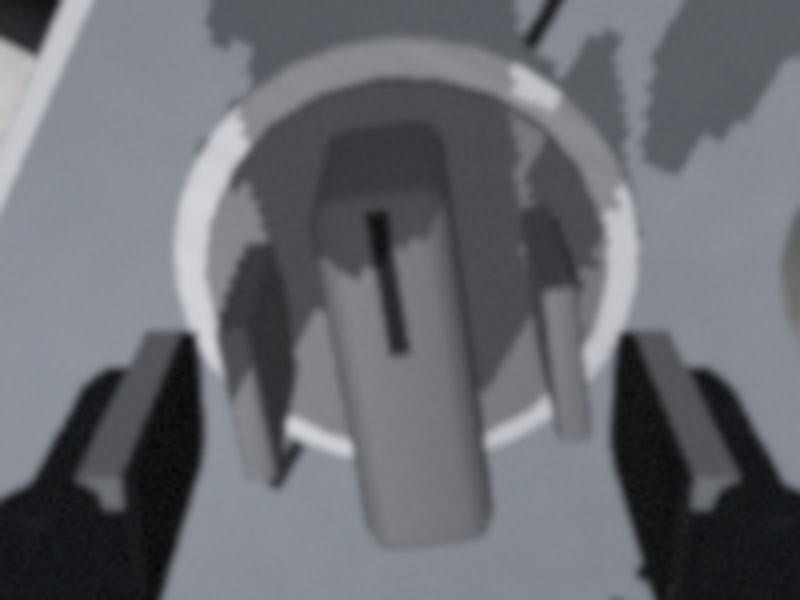

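Emit:
play_rows([
  [0.1,[0,0,0],[0,0,0]],
  [0.1,[0,0,0],[0,0,0]],
  [0.1,[0,0,-1.5],[0,0,0]],
  [0.1,[0,0,-2],[0,0,0]],
  [0.1,[0,0,-2],[0,0,0]],
  [0.1,[0,0,-2],[0,0,0]],
  [0.1,[0,0,-1],[0,0,0]],
  [0.1,[0,0,0],[0,0,0]],
])

```text
time: 17.1
ee_pos: [0.6421, 0.077, 0.1997]
tcp_rot: [180.0, -0.1, 25.9]
wrist_force: [1.0, -0.7, 0.4]
opening: 0.0768
```

```bash
python3 st.py "[.544,.0802,.19]"
```

```text
17.1 [0.6421 0.077  0.1997] [ 1.7996e+02 -6.0000e-02  2.5950e+01] q6 70.9 F [ 0.98 -0.67  0.39] T [-0.018 -0.034  0.037] op 0.0768 delta [-8.683 -4.579  0.958] qd 0.18
```

Emit:
play_rows([
  [0.1,[-2.2,-1.1,0],[0,0,0]],
  [0.1,[-2.2,-1.1,0],[0,0,0]],
  [0.1,[-2.2,-1.2,0],[0,0,0]],
  [0.1,[-2,-1.1,0],[0,0,0]],
  [0.3,[0,0,0],[0,0,-8]],
  [0.3,[0,0,0],[0,0,-8]],
  [0.3,[0,0,0],[0,0,-8]],
  [0.3,[0,0,0],[0,0,-8]],
  [0.3,[0,0,0],[0,0,-8]],
  [0.3,[0,0,0],[0,0,-8]],
  [0.3,[0,0,0],[0,0,-8]],
  [0.3,[0,0,0],[0,0,-5]],
])

```text
time: 18.3
ee_pos: [0.5384, 0.0795, 0.191]
tcp_rot: [-179.5, 0.1, 89.3]
wrist_force: [-0.3, -0.3, 0.2]
opening: 0.0597
```

Emit:
play_rows([
  [0.3,[0,0,0],[0,0,0]],
  [0.3,[0,0,0],[0,0,0]],
])

```text
time: 18.5
ee_pos: [0.5379, 0.0795, 0.1898]
tcp_rot: [-179.4, 0.1, 89.3]
wrist_force: [-0.3, 0.6, 1.2]
opening: 0.0599
```

```bash
python3 st.py "[.544,.0802,.12]"
python3 - <<'E'
from h import *
p=camera("wrist"); cv2.imwrite("pics/w11.png",p["img"][:,:,::-1])
for t in ["pull","knob_grip"]: print([(d["point"],d["confidence"]) for d in spotter.spot_in(p,t)][:2])
E
```

```text
18.5 [0.5379 0.0795 0.1898] [-1.7943e+02  1.1000e-01  8.9270e+01] q6 9.1 F [-0.34  0.59  1.18] T [-0.013 -0.012  0.055] op 0.0599 delta [0.094 0.677 6.969] qd 0.45
[([0.5667, 0.0765, 0.0542], 0.76)]
[([0.6108, 0.0752, 0.0841], 0.7), ([0.4538, 0.2641, 0.0211], 0.66)]
```

View pics/w11.png

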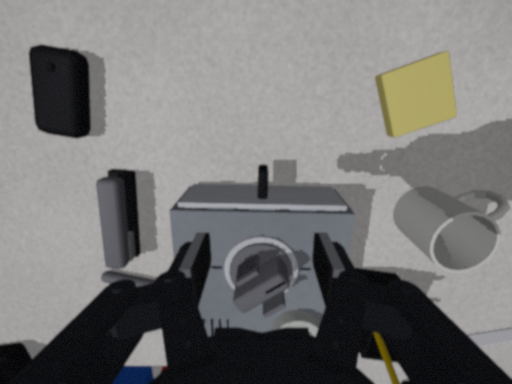

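Run:
```python
from meas import *
p=camera("wrist");o=get_obs()
cv2.imwrite("pics/w12.png",cv2.resize(p["img"][150:290,210:320,::-1],None,fx=4,fy=4,interpolation=2))
print(toz(p,np.array([[263.,165],[263,197]]),.064),toz(p,np.array([[263.,171]]),.028))
print(proj(p,[[.5315,.0802,.064],[.566,.0802,.064],[.566,.0802,.028],[.5315,.0802,.028]]),ringfit(p,(.642,.078)))
print(spotter.trace(p,"pull")[0]["confidence"])
m=spotter.trace(p,"pull")[0]["pixels"];ys,xs=np.nonzero(m);print(xs.min(),xs.max(),ys.min(),ys.max())
```

```text
[[0.52583157 0.08276549 0.064     ]
 [0.56323292 0.08240429 0.064     ]] [[0.5422005  0.08276031 0.028     ]]
[[260.72329314 170.03743338]
 [261.09500597 199.28989126]
 [261.16524768 189.16103947]
 [260.83424723 162.59972289]] (array([0.64238059, 0.07872765, 0.04221608]), 56, np.float64(0.00012183105462578239))
0.7
178 346 164 212
```

View pics/w12.png

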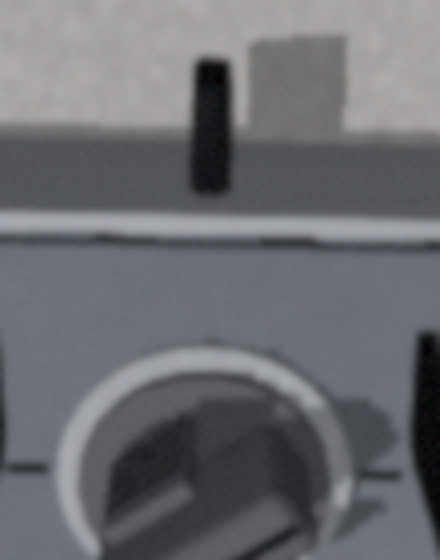

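Emit:
play_rows([
  [0.3,[0,0.3,1.5],[-0.6,0,1]],
  [0.3,[0,0.3,3],[0,0,0]],
  [0.3,[0,0,3],[0,0,0]],
  [0.3,[0,0,2],[0,0,0]],
  [0.3,[0,0,0],[0,0,0]],
  [0.3,[0,0,0],[0,0,0]],
])

```text
time: 19.4
ee_pos: [0.5453, 0.0793, 0.0942]
tcp_rot: [179.7, 0.1, 88.1]
wrist_force: [-0.5, -0.4, 0.6]
opening: 0.0596
```

```bash
python3 st.py "[.545,.0800,.04]"
```

```text
19.4 [0.5453 0.0793 0.0942] [1.7969e+02 7.0000e-02 8.8150e+01] q6 10.2 F [-0.54 -0.41  0.59] T [ 0.003  0.    -0.014] op 0.0596 delta [ 0.071 -0.064  5.415] qd 0.87
```

Emit:
play_rows([
  [0.3,[0.07,-0.05,1.8],[0.3,0,0]],
  [0.3,[0,0,1.8],[0,0,0]],
  [0.3,[0,0,1.3],[0,0,0]],
  [0.3,[0,0,0],[0,0,0]],
  [0.3,[0,0,0],[0,0,0]],
])

```text
time: 19.9
ee_pos: [0.5471, 0.0805, 0.0454]
tcp_rot: [179.7, 0.0, 88.1]
wrist_force: [0.0, -0.4, 0.1]
opening: 0.0596
```

```bash
python3 st.py "[.545,.0800,.04]";python3 - <<'E'
from h import *
p=camera("wrist"); cv2.imwrite("pics/w13.png",p["img"][:,:,::-1])
E
```

```text
19.9 [0.5471 0.0805 0.0454] [1.7974e+02 1.0000e-02 8.8110e+01] q6 10.3 F [ 0.01 -0.42  0.07] T [ 0.    -0.033 -0.022] op 0.0596 delta [-0.057 -0.213  0.543] qd 0.55
```

View pics/w13.png

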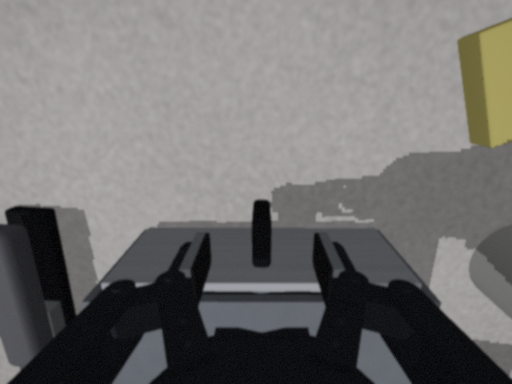

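Emit:
play_rows([
  [0.5,[-0.03,-0.2,0.3],[0,0,0]],
  [0.7,[0,0,0],[0,0,0]],
  [0.9,[0,0,0],[0,0,0]],
  [1,[0,0,0],[0,0,0]],
  [1,[0,0,0],[0,0,0]],
  [1,[0,0,0],[0,0,0]],
], newtons=30)

```text
time: 20.55
ee_pos: [0.5458, 0.0804, 0.0441]
tcp_rot: [179.6, -0.0, 88.1]
wrist_force: [1.0, -0.2, -0.6]
opening: 0.0101
```

```bash
python3 st.py "[.545,.0800,.04]"
```

```text
20.55 [0.5458 0.0804 0.0441] [ 1.796e+02 -2.000e-02  8.811e+01] q6 10.3 F [ 0.99 -0.2  -0.64] T [-0.07  -0.001 -0.026] op 0.0101 delta [-0.038 -0.081  0.409] qd 0.12
```

Gripped (≈12 mm fin). Pull slowly along tool −y.

Emit:
play_rows([
  [1,[0,-0.5,0],[0,0,0]],
  [1,[0,-0.5,0],[0,0,0]],
  [1,[0,0,0],[0,0,0]],
])

```text
time: 20.85
ee_pos: [0.5355, 0.0807, 0.0441]
tcp_rot: [179.5, -0.0, 88.1]
wrist_force: [-0.7, 0.7, -1.6]
opening: 0.0105
```

```bash
python3 st.py "[.4755,.0825,.044]"
```

```text
20.85 [0.5355 0.0807 0.0441] [ 1.7955e+02 -2.0000e-02  8.8110e+01] q6 10.5 F [-0.73  0.68 -1.56] T [0.024 0.213 0.028] op 0.0105 delta [-0.018 -6.    -0.036] qd 0.11
```

Emit:
play_rows([
  [1,[0,-1,0],[0,0,0]],
  [1,[0,-1,0],[0,0,0]],
  [1,[0,-1,0],[0,0,0]],
  [1,[0,-1,0],[0,0,0]],
  [1,[0,-0.8,0],[0,0,0]],
  [1,[0,-0.5,0],[0,0,0]],
  [1,[0,0,0],[0,0,0]],
])

```text
time: 21.55
ee_pos: [0.4775, 0.0827, 0.0441]
tcp_rot: [179.5, -0.0, 88.1]
wrist_force: [1.3, 0.1, -1.0]
opening: 0.0102
```

```bash
python3 st.py "[.4755,.0825,.044]"
python3 - <<'E'
from h import *
p=camera("side"); cv2.imwrite("pics/s5.png",cv2.resize(p["img"][90:230,180:340,::-1],None,fx=4,fy=4,interpolation=2))
E
```

```text
21.55 [0.4775 0.0827 0.0441] [ 1.7946e+02 -4.0000e-02  8.8120e+01] q6 11.8 F [ 1.26  0.06 -0.98] T [-0.001 -0.194 -0.015] op 0.0102 delta [-0.026 -0.199  0.008] qd 0.37
```

View pics/s5.png

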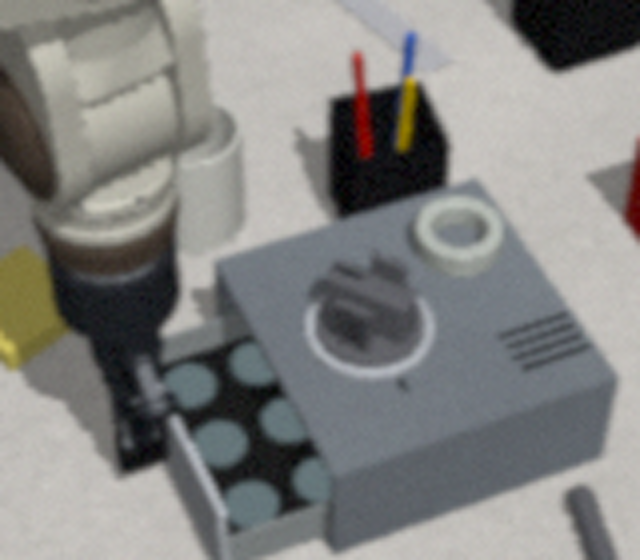

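Emit:
play_rows([
  [1,[0,-0.1,0],[0,0,0]],
  [1,[0,-0.1,0],[0,0,0]],
  [1,[0,0,0],[0,0,0]],
])

```text
time: 21.9
ee_pos: [0.476, 0.0827, 0.044]
tcp_rot: [179.5, -0.0, 88.1]
wrist_force: [-0.3, 0.4, 1.1]
opening: 0.0101
```

```bash
python3 st.py "[.4755,.0825,.044]"
```

```text
21.9 [0.476  0.0827 0.044 ] [ 1.7947e+02 -3.0000e-02  8.8110e+01] q6 11.8 F [-0.31  0.4   1.15] T [ 0.023  0.211 -0.088] op 0.0101 delta [-0.023 -0.051  0.002] qd 0.32
```

Now ~70 mm. Open partly (mug is nearby), then lift straight up.

Emit:
play_rows([
  [0.6,[0,0,0],[0,0,0]],
  [0.5,[0,0,0],[0,0,0]],
  [0.5,[0,0,0],[0,0,0]],
  [0.5,[0,0,0],[0,0,0]],
  [0.5,[0,0,-1],[0,0,0]],
  [0.5,[0,0,-2],[0,0,0]],
  [0.5,[0,0,-3],[0,0,0]],
  [0.5,[0,0,-4],[0,0,0]],
  [0.5,[0,0,-4],[0,0,0]],
  [0.5,[0,0,-3],[0,0,0]],
  [0.5,[0,0,0],[0,0,0]],
  [0.5,[0,0,0],[0,0,0]],
])

```text
time: 23.1
ee_pos: [0.4732, 0.0824, 0.2246]
tcp_rot: [179.5, -0.0, 88.1]
wrist_force: [-0.3, 0.1, -0.8]
opening: 0.0426
```

```bash
python3 st.py "[.4755,.0825,.044]"
python3 - <<'E'
from h import *
p=camera("wrist"); cv2.imwrite("pics/w14.png",p["img"][:,:,::-1])
p=camera("side"); cv2.imwrite("pics/s6.png",cv2.resize(p["img"][60:310,150:370,::-1],None,fx=2.4,fy=2.4,interpolation=2))
E
```

```text
23.1 [0.4732 0.0824 0.2246] [ 1.7947e+02 -4.0000e-02  8.8110e+01] q6 11.8 F [-0.29  0.14 -0.8 ] T [-0.008  0.007  0.022] op 0.0426 delta [4.000e-03 5.800e-02 1.806e+01] qd 2.57
```

View pics/w14.png

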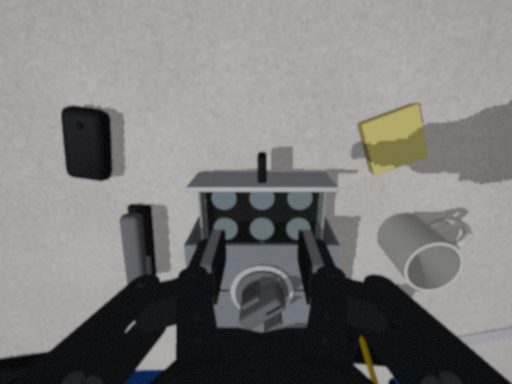

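View pics/s6.png

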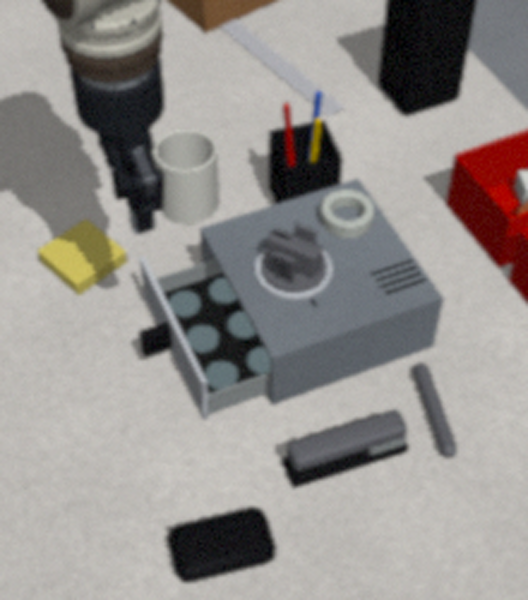

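Run:
```python
from h import *
p=camera("wrist"); print(toz(p,np.array([[262.,152],[262,181]]),.064))
print(get_obs()["wrist_force"].round(2)); print(job_done())
```

```text
[[0.455597   0.08536649 0.064     ]
 [0.49230209 0.08419409 0.064     ]]
[-0.2   1.19 -0.1 ]
the job is handed in; nothing more can be done
None
```

The job is handed in: the knob is latched and the drawer is pulled out. The hand-in call gave no verdict.

- **Squeeze:** I gripped both tabs on centre at 20 N, the gripper's lowest setting. In the wrist picture they went in almost equally.
- **Turn:** I turned the knob clockwise until the wrist torque rose from its free level of about 0.10 N m. It peaked at 0.256 N m at about 1.10 rad, which puts the ring at roughly 0.04 rad by estimate, against its 0.09 limit.
- **Release:** I eased back slightly and let go. The pictures show the knob staying turned, roughly 0.95 rad by estimate, with both tabs out, and the wrist torque back near zero.
- **Drawer:** I gripped the fin and pulled the tool back about 70 mm. The last picture has the fin displaced by about 70 mm too, so the drawer should be past the required 60 mm. I did not feel a clear end stop.
- **End state:** The gripper is open and lifted well clear, with only sensor noise on the wrist force. Nothing on the desk looked moved in the last side and wrist pictures; I did not measure those positions. The clock was at about 23 s of the 72 s allowed.

**Disagreement:** The wrist camera placed the knob about 2 to 3 mm farther along y than the other two cameras did. I corrected by about 1.7 mm, using where the fingers appear in that camera's own picture. The near-equal squeeze and low side force bore this out.

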